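# Close the sizing gauge to its green mark by rolling the knurled wheel

## Robot

A 6-joint arm with a two-finger parallel gripper is mounted at the origin on a cart in front of the work surface, level with it; the furniture and walls round the work are solid. World frame = base frame: x ahead of the robot, y to its left, z up, the work surface at z = 0. Lengths are in m, angles in rad, forces in N, time in s.
With the tool pointing down it reaches from about 0.425 to 0.95 m from the base axis. Payload 14.7 kg.
Tool frame: the origin (TCP) lies at the very end of the fingers, on their centre line; the grasp point (between the pads) lies 19 mm behind it; x points along the fingers, y is the direction in which the jaws open and shut, and the axes are right-handed (so a half turn about x gives the same grasp; the last joint's range is limited). The gripper opens to 85 mm and grips with 20 to 120 N. Pads are 22 mm wide; open, the fingers measure 114 mm over their backs; the gripper's body (76 mm by 85 mm) begins 54 mm behind the grasp point. The pads swing forward as they close: fully open they stand 13 mm farther back than shut.
Start: joints at [1.085, 0.48, 1.596, -0, 1.065, -0.047], TCP at [0.276, 0.588, 0.231] pointing down, gripper open.
Joint ranges: [-2.75, 2.75], [-0.82, 2.05], [0.23, 2.67], [-1.56, 4.7], [0.09, 2.69], [-2.92, 2.92]. Speed limits (rad/s): [1.89, 1.89, 2.39, 3.01, 3.01, 3.01].

## Interface

Orientations are given as a unit quaternion [x, y, z, w].
In Python, from plant import robot, vision gives the robot as it stands.
- The arm moves only by the tool carry_out, never from a script. Its argument "motion" is a list of rows, each an object of numbers: "grip": the opening, from 0 (shut) to 1 (fully open); "x", "y", "z": the shift along the tool's x, y, z in m; "wx", "wy", "wz": the turn, a rotation vector about the tool's x, y, z in rad. In form: [{"grip": .., "x": .., "y": .., "z": .., "wx": .., "wy": .., "wz": ..}, ...]. A call has 1 to 5 rows; each row shifts and turns the commanded pose from where the row before left it, along the tool's axes as they then stand; what a row does not reach is not made up. A row lasts 1/12 s, in which the tool goes at most 41.7 mm and 7.16 degrees, less where a joint would pass 70% of its speed; a pose out of reach is approached as far as the arm can. A call with a gripper value outside its range is refused whole. The fingers move at their own pace and stop on an object; "grip_force" is the grip in N (left out, the last holds). Time passes only in rows, so rows that do not move let the fingers close. It gives the time, the measured TCP pose, the force and the opening at its end, in the units of the state.
- robot.read_state(): the state, without advancing time (a new reading comes with each control period).
- vision.read_camera(name): name is "scene" or "top" or "wrist"; returns the picture (420x560x3 uint8, red, green, blue); there is no depth.
- vision.calibration(name): a dict with "fx", "fy", "cx", "cy" (pixels), "D" ([k1, k2, p1, p2, k3] as OpenCV has them; the pictures are not rectified), "R" (3x3) and "t" (3): a world point X has camera coordinates R X + t. Camera axes: x right, y down, z forward; pixel columns grow to the right and rows downward; lengths in m; the calibration is good to about 2 mm. A picture is of the moment at which its call begins: read the wrist's pose just before it. calibration takes no time and is no camera call; for the wrist camera it gives the pose at the moment of the call.
- robot.sign_off(): hands the job in, once; it reports no verdict.
The state is a dict: "t": time; "joint_pos": joint angles; "dq": joint speeds; "joint_torque": joint torques, N m; "position": TCP position; "orientation": TCP orientation; "force": force on the tool from outside, world axes, zero at the start; "moment": the same for the moment, N m; "width": finger opening in m.
Only numpy, scipy, OpenCV 4.12 (cv2) and the standard library are available. Lean on these libraries where they do the work, as an engineer would, in place of code of your own. Each camera call takes 0.05 s, during which the arm holds its last target.

## Task

Set the sizing gauge for the next glass inserts: with a fingertip on top of its knurled black wheel, roll the wheel in as many strokes as it takes, so that the jaw gap closes until the red pointer stands in the middle of the green band, then take the hand away. Move the jaw with the wheel only: do not touch the jaw itself or the green band. Grasp and lift nothing, and leave the things around the gauge where they stand.

Things in the scene. Friction and masses are not known exactly. Their poses are not given: they have to be found in the camera images.
- gauge: sizing gauge, screwed down: dark foot 130 (x) x 290 (y) mm, on it a sprung grey head. Origin at the centre of the underside; z up, +y from the wheel end to the fixed jaw (steel, inner face at y = +105 mm). Aluminium wheel housing round y = -70 mm, 74 mm wide (x), 96 mm long (y), its cheeks 84 mm above the bench; all else on the gauge but the wheel is below 69 mm
- wheel_top (a point): topmost point of the wheel, at gauge x = 0, y = -70 mm, 96 mm above the bench. Wheel: black, ribbed, four yellow ribs, 60 mm in diameter, 44 mm wide, axle along gauge x, 12 mm proud of the cheeks. The whole head with the wheel yields up to 6 mm straight down (about 3 N to start, 0.8 N more per mm), rises when released. The wheel turns at about 1.5 N on the rim, stays where left
- wheel (a joint): turn of the wheel, rad, 0 at the start; grows when the wheel's top is rolled towards the gauge's +y, which closes the gap. Limits -0.6 and 5.6.
- jaw (a joint): travel of the moving jaw along the gauge's +y, m, 0 at the start (gap 60 mm); gap = 60 mm - travel. The wheel drives it: 8 mm per rad of wheel turn.
- pointer (a point): end of the red pointer, a bar 2.5 mm wide on the front (-x) side of the moving steel jaw (jaw 50 x 22 mm, 68 mm above the bench); it reaches over the white scale strip in front of the jaws and travels with the jaw
- rider: the green rider that carries the band (28 x 7 mm), origin at its underside
- band (a point): middle of the green band, a rider 7 mm wide (gauge y), on the white scale strip, 34 mm above the bench, just under the pointer's path; it stands 14 to 34 mm further along the gauge's +y than the pointer at the start. Pointer and band agree when both points have the same y in the gauge's frame.
- insert_a: glass insert, 22 mm across, 61 mm tall, standing; origin at its foot; bystander
- insert_b: glass insert, 22 mm across, 60 mm tall, standing; origin at its foot; bystander
- stopper: small pale plug, 24 mm across, 22 mm tall; origin at its underside; bystander
- tweezers: steel tweezers lying flat, 124 mm long, 8 mm high; origin under the middle; bystander
- cotton: white cotton roll, 63 mm across, 35 mm tall; origin at its underside; bystander
- steel_bowl: steel bowl, 158 mm across, 63 mm tall; origin at its underside; bystander

How it is judged:
At the end, for the whole second after the job is handed in: the red pointer stands within 3 mm of the middle of the green band, measured along the gauge's y, and the wheel is at rest (y of pointer in the frame of band between -0.003 and 0.003 m and velocity of joint wheel between -0.05 and 0.05 rad/s); the robot touches nothing.
It fails at once if the hand or arm touches the moving jaw or its pointer (over 1 N) (contact force between any of the fingers, the arm and jaw above 1 N).
It fails at once if the hand or arm touches the green band (over 1 N) (contact force between any of the fingers, the arm and rider above 1 N).
It fails at once if a thing beside the gauge is displaced or lifted by more than 15 mm (distance of any of insert_a, insert_b, stopper, tweezers, cotton, steel_bowl from where it was at the start of the episode above 0.015 m).
It also fails if it takes over 51 s, if anything falls off the work surface, if the arm or the gripper's body presses on something with over 40 N, if the wrist force passes 120 N, or if a joint passes its speed limit or range.

## Working session

There is one attempt and no reset: what is moved stays moved. The work goes in short steps, Python scripts to look and compute and a tool call to move; the robot and the scene stay as the last step left them, time stands still between calls to the robot, and variables do not carry over. Pictures are saved under pics/ and viewed, and the job is handed in when it is done.

Besides the shell and the picture viewer there is one more tool, called after "Request:" as name(argument=value, ...), one argument or row to a line, values as JSON. carry_out: Moves the arm, as the interface text tells. Its arguments: {"type":"object","properties":{"motion":{"type":"array","items":{"type":"object","properties":{"grip":{"type":"number"},"x":{"type":"number"},"y":{"type":"number"},"z":{"type":"number"},"wx":{"type":"number"},"wy":{"type":"number"},"wz":{"type":"number"}}}},"grip_force":{"type":"number"}},"required":["motion"]}

```bash
mkdir -p pics && ls
cat > h.py <<'E'
import numpy as np, cv2
from plant import robot, vision
def snap(n,f):
    im=vision.read_camera(n); cv2.imwrite(f'pics/{f}.png',im[:,:,::-1]); return im
def ray(c,uv):
    K=np.array([[c['fx'],0,c['cx']],[0,c['fy'],c['cy']],[0,0,1.]])
    p=cv2.undistortPoints(np.array(uv,float).reshape(-1,1,2),K,np.array(c['D'],float)).reshape(-1,2)
    R=np.array(c['R']);t=np.array(c['t'])
    d=np.c_[p,np.ones(len(p))]@R
    return -R.T@t,d
def onz(c,uv,z):
    o,d=ray(c,uv); return o+d*((z-o[2])/d[:,2])[:,None]
def proj(c,X):
    K=np.array([[c['fx'],0,c['cx']],[0,c['fy'],c['cy']],[0,0,1.]])
    return cv2.projectPoints(np.array(X,float).reshape(-1,3),cv2.Rodrigues(np.array(c['R'],float))[0],np.array(c['t'],float),K,np.array(c['D'],float))[0].reshape(-1,2)
E
python3 - <<'E'
from h import *
for n in ('scene','top'):
    snap(n,n+'0'); c=vision.calibration(n); print(n,c)
s=robot.read_state(); print(s)
E
```

```text
pics
scene {'fx': 430.44498889745233, 'fy': 430.44498889745233, 'cx': 278.36539053802085, 'cy': 213.6091834387662, 'D': array([-0.07219518,  0.        ,  0.        ,  0.        ,  0.        ]), 'R': array([[-0.66173505, -0.74969156,  0.00832463],
       [-0.31862088,  0.27115362, -0.90827113],
       [ 0.67866594, -0.60368724, -0.41829924]]), 't': array([0.39545182, 0.25314699, 0.6223306 ])}
top {'fx': 496.31951094807454, 'fy': 496.31951094807454, 'cx': 282.621208653102, 'cy': 200.77519502395066, 'D': array([-0.03710635,  0.        ,  0.        ,  0.        ,  0.        ]), 'R': array([[-0.02696147, -0.99963273,  0.00273613],
       [-0.98742475,  0.02620548, -0.15590268],
       [ 0.15577372, -0.00690509, -0.98776863]]), 't': array([0.05831512, 0.57533319, 1.02061707])}
{'t': 0.1, 'joint_pos': array([ 1.08539739e+00,  4.80763221e-01,  1.59678220e+00, -6.88206549e-06,
        1.06509876e+00, -4.65936451e-02]), 'dq': array([-0.00084159, -0.00251481, -0.00307084, -0.00013539, -0.00167419,
        0.00118891]), 'joint_torque': array([-1.40138095e-04, -9.52264309e+01, -4.31039429e+01, -1.78918108e-04,
        5.31630765e-03,  2.56373465e-05]), 'position': array([0.27597316, 0.58811775, 0.23075108]), 'orientation': array([ 0.15353898,  0.6902516 , -0.15425749,  0.69006025]), 'force': array([ 0.10991888, -0.3753879 , -0.88465716]), 'moment': array([-0.00358181, -0.08258001, -0.01338192]), 'width': 0.08547644802824053}
```

View pics/scene0.png

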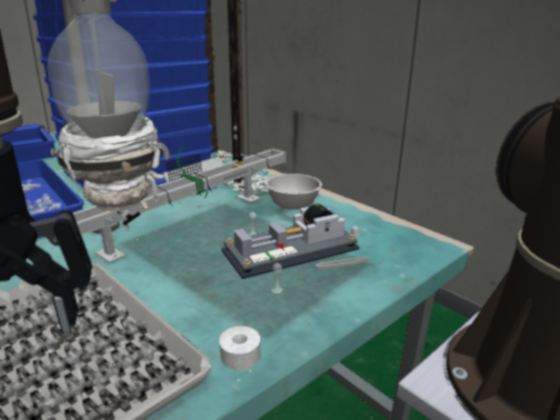

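View pics/top0.png

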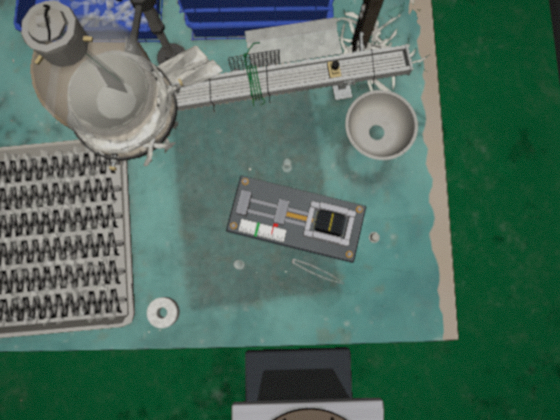

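The scene view shows the gauge mid-table at about (290,245), wheel towards the right. The top view shows its foot corners near (240,178), (366,207), (352,262) and (227,231), the wheel at (332,222), red pointer at (275,231) and green band at (257,229). I'll enlarge it and measure.

Run:
```python
from h import *
im=cv2.imread('pics/top0.png'); 
cv2.imwrite('pics/top0c.png',cv2.resize(im[165:290,215:395],None,fx=4.4,fy=4.4,interpolation=cv2.INTER_CUBIC))
c=vision.calibration('top')
hsv=cv2.cvtColor(im,cv2.COLOR_BGR2HSV).astype(int)
H,S,V=[hsv[...,i] for i in range(3)]
roi=np.zeros(H.shape,bool); roi[170:270,220:372]=1
def cen(m,n):
    m=m&roi; k,l,st,ce=cv2.connectedComponentsWithStats(m.astype(np.uint8))
    for i in range(1,k):
        if st[i,4]>5: print(n,st[i],ce[i].round(2))
cen(((H<8)|(H>172))&(S>110),'red'); cen((H>45)&(H<75)&(S>110),'green'); cen((V<45)&(S<140),'dark');cen((H>15)&(H<35)&(S>110),'yel')
fm=(roi&(S<90)).astype(np.uint8)
fm=cv2.morphologyEx(fm,cv2.MORPH_CLOSE,np.ones((9,9)))
k,l,st,ce=cv2.connectedComponentsWithStats(fm)
i=1+np.argmax(st[1:,4]); cnt=cv2.findContours((l==i).astype(np.uint8),0,2)[0][0]
r=cv2.minAreaRect(cnt); print(r)
bp=cv2.boxPoints(r)
for z in (0,.02):
    P=onz(c,bp,z); print(P.round(4),np.linalg.norm(P-np.roll(P,-1,0),axis=1).round(4),P.mean(0))
```

```text
red [273 223   5   4  18] [275.   224.67]
green [254 223   5  14  20] [256.25 230.2 ]
dark [315 211  29  25 379] [328.51 222.87]
yel [356 208   3   4   6] [356.67 209.83]
yel [287 212  20   9  86] [296.15 215.84]
yel [328 213   6  19  53] [330.53 221.77]
((295.5, 219.5), (99.0, 151.0), 90.0)
[[ 0.658   0.1823  0.    ]
 [ 0.649  -0.1594  0.    ]
 [ 0.427  -0.1474  0.    ]
 [ 0.436   0.184   0.    ]] [0.3419 0.2224 0.3315 0.222 ] [0.54249911 0.01486278 0.        ]
[[ 0.6535  0.1799  0.02  ]
 [ 0.6447 -0.1556  0.02  ]
 [ 0.4267 -0.1438  0.02  ]
 [ 0.4355  0.1816  0.02  ]] [0.3356 0.2183 0.3255 0.218 ] [0.5400974  0.01550781 0.02      ]
```

View pics/top0c.png

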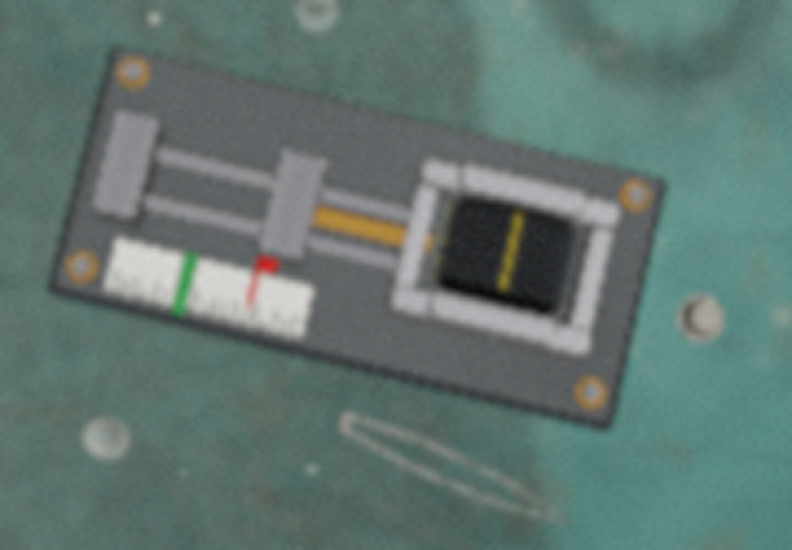

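The crop shows foot corners near (113,47), (665,180), (609,428) and (50,290), red pointer (262,265)→(250,303), band (192,257)→(180,312), and one yellow rib near the wheel top.

```bash
cat > g.py <<'E'
from h import *
c=vision.calibration('top')
def px(a): return (np.array(a,float)+.5)/4.4-.5+np.array([215,165])
cor=px([(113,47),(665,180),(609,428),(50,290)])
Z=.018
P=onz(c,cor,Z)
ce=P.mean(0); yv=((P[0]+P[3])-(P[1]+P[2]));yv[2]=0;yv/=np.linalg.norm(yv); xv=np.array([yv[1],-yv[0],0])
ce[2]=0
def tog(X): d=np.atleast_2d(X)-ce; return np.c_[d@xv,d@yv,d[:,2]]
def tow(g): g=np.atleast_2d(g); return ce+g[:,:1]*xv+g[:,1:2]*yv+np.c_[0*g[:,0],0*g[:,0],g[:,2]]
E
python3 - <<'E'
from g import *
for z in (0,.018,.03):
    Q=onz(c,cor,z); print(z,np.linalg.norm(Q-np.roll(Q,-1,0),axis=1).round(4),Q.mean(0).round(4))
print(ce,xv,yv,np.degrees(np.arctan2(yv[1],yv[0])))
print('wheeltop',tow([0,-.07,.096]), (proj(c,tow([0,-.07,.096]))))
hc=px([(427,160),(620,205),(588,352),(393,308)]); Q=onz(c,hc,.084); print('housing g',tog(Q).round(4), tog(Q).mean(0))
fj=px([(158,118),(137,217)]); print('fixed jaw inner g',tog(onz(c,fj,.068)).round(4))
for z in (.034,.036,.04): print(z,'band',tog(onz(c,px([(192,257),(180,312)]),z)).round(4).tolist(),'ptr',tog(onz(c,px([(262,265),(250,303)]),z)).round(4).tolist())
for n,p in dict(stop=(702,318),ia=(106,438),ib=(317,12)).items(): print(n,onz(c,px([p]),.0))
E
```

```text
0 [0.29   0.1292 0.289  0.1286] [0.5441 0.0137 0.    ]
0.018 [0.2852 0.1271 0.2842 0.1265] [0.542  0.0143 0.018 ]
0.03 [0.2821 0.1257 0.2811 0.1251] [0.5405 0.0147 0.03  ]
[0.54195854 0.01430366 0.        ] [ 0.96437418 -0.26454194  0.        ] [0.26454194 0.96437418 0.        ] 74.66026348481019
wheeltop [[ 0.52344061 -0.05320253  0.096     ]] [[330.69578576 221.50903364]]
housing g [[ 0.0339 -0.023   0.084 ]
 [ 0.0347 -0.1159  0.084 ]
 [-0.0361 -0.1163  0.084 ]
 [-0.0377 -0.0237  0.084 ]] [-0.00131057 -0.0697115   0.084     ]
fixed jaw inner g [[ 0.0256  0.1064  0.068 ]
 [-0.0231  0.1042  0.068 ]]
0.034 band [[-0.032, 0.0766, 0.034], [-0.0596, 0.0756, 0.034]] ptr [[-0.0277, 0.0423, 0.034], [-0.0472, 0.0435, 0.034]]
0.036 band [[-0.0322, 0.0764, 0.036], [-0.0597, 0.0755, 0.036]] ptr [[-0.0279, 0.0423, 0.036], [-0.0473, 0.0435, 0.036]]
0.04 band [[-0.0326, 0.0761, 0.04], [-0.06, 0.0752, 0.04]] ptr [[-0.0283, 0.0421, 0.04], [-0.0477, 0.0433, 0.04]]
stop [[ 0.49735099 -0.15817541  0.        ]]
ia [[0.44547558 0.14280539 0.        ]]
ib [[0.66013596 0.03138862 0.        ]]
```

Run:
```python
from g import *
from scipy.spatial.transform import Rotation as R
s=robot.read_state(); M=R.from_quat(s['orientation']).as_matrix(); print(M.round(3))
for n,a in (('x',xv),('y',yv)): print('gauge',n,'in tool',(M.T@a).round(3))
T=tow([0,-.07,.2])[0]; print('move in tool', (M.T@(T-s['position'])).round(4))
print('yaw of tool y',np.degrees(np.arctan2(M[1,1],M[0,1])),'tool z',np.degrees(np.arctan2(M[1,2],M[0,2])))
print(proj(c,s['position']))
```

```text
[[-0.     0.425  0.905]
 [-0.001  0.905 -0.425]
 [-1.    -0.001 -0.   ]]
gauge x in tool [-0.     0.17   0.985]
gauge y in tool [-0.001  0.985 -0.17 ]
move in tool [ 0.0312 -0.4754  0.4965]
yaw of tool y 64.85850128832628 tool z -25.141501298188455
[[-31.19629263 365.91540271]]
```

Request:
carry_out(
  motion=[
    {"grip":0,"y":-0.02,"z":0.02},
    {"grip":0,"y":-0.024,"z":0.025},
    {"grip":0,"y":-0.024,"z":0.025},
    {"grip":0,"y":-0.024,"z":0.025},
    {"grip":0,"y":-0.024,"z":0.025},
  ],
  grip_force=20,
)

```text
validation failed for argument at $.mo...
```

Request:
carry_out(
  motion=[
    {"grip":0,"y":-0.024,"z":0.025},
    {"grip":0,"y":-0.024,"z":0.025},
    {"grip":0,"y":-0.024,"z":0.025},
    {"grip":0,"y":-0.024,"z":0.025},
    {"grip":0,"y":-0.024,"z":0.025},
  ],
)

```text
validation failed for argument at $.mo...
```

Request:
carry_out(
  motion=[
    {"grip":0,"y":-0.024,"z":0.025},
    {"grip":0,"y":-0.024,"z":0.025},
    {"grip":0,"y":-0.024,"z":0.025},
    {"grip":0,"y":-0.024,"z":0.025},
    {"grip":0,"y":-0.024,"z":0.025},
  ],
)

```text
validation failed for argument at $.mo...
```

Request:
carry_out(
  motion=[
    {"grip":0.0,"x":0.0,"y":-0.02,"z":0.02,"wx":0.0,"wy":0.0,"wz":0.0},
  ],
  grip_force=20,
)

```text
t: 0.18
position: [0.2848, 0.5647, 0.2308]
orientation: [0.154, 0.69, -0.153, 0.69]
force: [-0.7, -1.0, -0.1]
width: 0.0758
```

Request:
carry_out(
  motion=[
    {"grip":0.0,"x":0.0,"y":-0.024,"z":0.025,"wx":0.0,"wy":0.0,"wz":0.0},
    {"grip":0.0,"x":0.0,"y":-0.024,"z":0.025,"wx":0.0,"wy":0.0,"wz":0.0},
    {"grip":0.0,"x":0.0,"y":-0.024,"z":0.025,"wx":0.0,"wy":0.0,"wz":0.0},
    {"grip":0.0,"x":0.0,"y":-0.024,"z":0.025,"wx":0.0,"wy":0.0,"wz":0.0},
    {"grip":0.0,"x":0.0,"y":-0.024,"z":0.025,"wx":0.0,"wy":0.0,"wz":0.0},
  ],
)

```text
t: 0.6
position: [0.348, 0.3985, 0.2311]
orientation: [0.154, 0.69, -0.154, 0.69]
force: [0.6, -0.1, -1.0]
width: 0.0125
```

Request:
carry_out(
  motion=[
    {"grip":0.0,"x":0.0,"y":-0.024,"z":0.025,"wx":0.0,"wy":0.0,"wz":0.0},
    {"grip":0.0,"x":0.0,"y":-0.024,"z":0.025,"wx":0.0,"wy":0.0,"wz":0.0},
    {"grip":0.0,"x":0.0,"y":-0.024,"z":0.025,"wx":0.0,"wy":0.0,"wz":0.0},
    {"grip":0.0,"x":0.0,"y":-0.024,"z":0.025,"wx":0.0,"wy":0.0,"wz":0.0},
    {"grip":0.0,"x":0.0,"y":-0.024,"z":0.025,"wx":0.0,"wy":0.0,"wz":0.0},
  ],
)

```text
t: 1.02
position: [0.4102, 0.2367, 0.2312]
orientation: [0.154, 0.69, -0.154, 0.69]
force: [0.8, 0.2, -0.1]
width: -0.0001
```

Request:
carry_out(
  motion=[
    {"grip":0.0,"x":0.0,"y":-0.024,"z":0.025,"wx":0.0,"wy":0.0,"wz":0.0},
    {"grip":0.0,"x":0.0,"y":-0.024,"z":0.025,"wx":0.0,"wy":0.0,"wz":0.0},
    {"grip":0.0,"x":0.0,"y":-0.024,"z":0.025,"wx":0.0,"wy":0.0,"wz":0.0},
    {"grip":0.0,"x":0.0,"y":-0.024,"z":0.025,"wx":0.0,"wy":0.0,"wz":0.0},
    {"grip":0.0,"x":0.0,"y":-0.024,"z":0.025,"wx":0.0,"wy":0.0,"wz":0.0},
  ],
)

```text
t: 1.43
position: [0.4724, 0.0749, 0.2313]
orientation: [0.154, 0.69, -0.154, 0.69]
force: [0.5, 1.5, -0.2]
width: -0.0
```

Request:
carry_out(
  motion=[
    {"grip":0.0,"x":0.0,"y":-0.024,"z":0.026,"wx":0.0,"wy":0.0,"wz":0.0},
    {"grip":0.0,"x":0.0,"y":-0.024,"z":0.026,"wx":0.0,"wy":0.0,"wz":0.0},
    {"grip":0.0,"x":0.0,"y":-0.024,"z":0.026,"wx":0.0,"wy":0.0,"wz":0.0},
    {"grip":0.0,"x":0.0,"y":-0.022,"z":0.022,"wx":-0.085,"wy":0.0,"wz":0.0},
    {"grip":0.0,"x":0.0,"y":0.0,"z":0.0,"wx":-0.086,"wy":0.0,"wz":0.0},
  ],
)

```text
t: 1.85
position: [0.5247, -0.0555, 0.2312]
orientation: [0.094, 0.7, -0.095, 0.701]
force: [0.2, 0.6, 0.1]
width: 0.0001
```

```bash
cat > st.py <<'E'
from g import *
from scipy.spatial.transform import Rotation as R
def st():
    s=robot.read_state(); M=R.from_quat(s['orientation']).as_matrix()
    print('t',round(s['t'],2),'g',tog(s['position']).round(4),'F',np.round(s['force'],1),'Fg',np.round([s['force']@xv,s['force']@yv],1)); print('gy in tool',(M.T@yv).round(3),'gx',(M.T@xv).round(3),'down',M[:,0].round(3)); print('q',s['joint_pos'].round(2)); return s
E
python3 - <<'E'
from st import *
s=st()
snap('scene','scene1'); snap('wrist','wrist1')
im=cv2.imread('pics/scene1.png'); cv2.imwrite('pics/scene1c.png',cv2.resize(im[150:300,200:400],None,fx=4,fy=4,interpolation=cv2.INTER_CUBIC))
E
```

```text
t 1.85 g [[ 0.0018 -0.0719  0.2312]] F [0.2 0.6 0.1] Fg [0.  0.6]
gy in tool [-0.001  1.     0.001] gx [ 0.001 -0.001  1.   ] down [ 0.001 -0.001 -1.   ]
q [-0.16  0.31  1.88 -0.    0.95 -1.47]
```

View pics/scene1c.png

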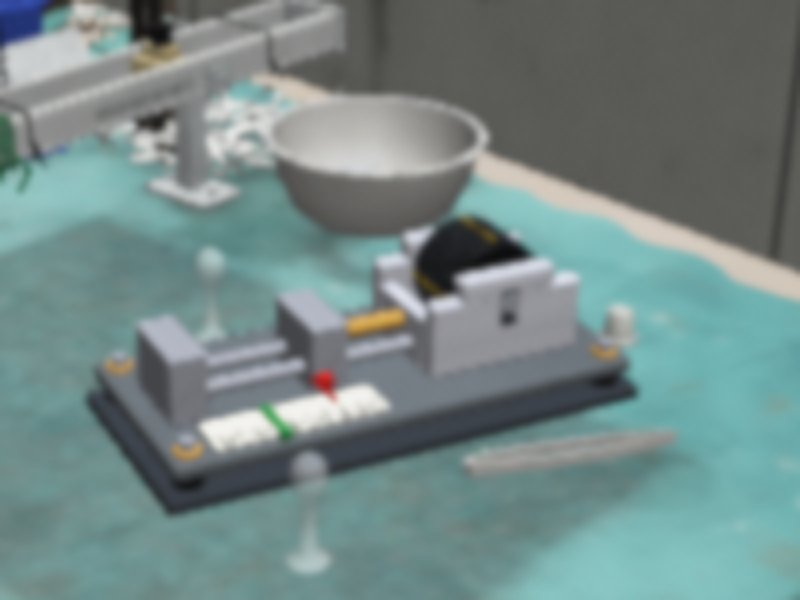

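View pics/wrist1.png

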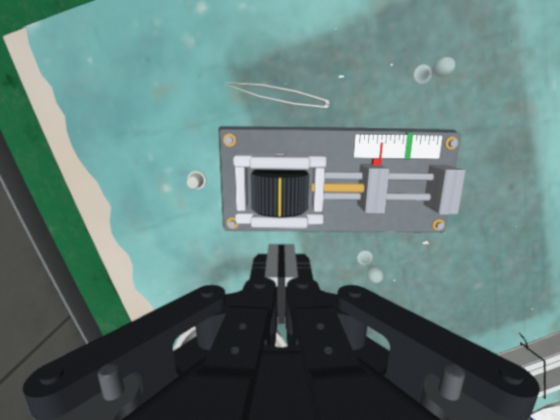

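The scene crop shows the gauge undisturbed with the scale clear. The wrist view shows the wheel at (281,190), the shut fingers at (281,250) lined up with it, the pointer at (380,150) and band at (409,146). I'll measure the pair here too.

```bash
cat > meas.py <<'E'
from st import *
def meas(n,f=None,pz=.036):
    cc=vision.calibration(n)
    im=snap(n,f)
    hsv=cv2.cvtColor(im,cv2.COLOR_RGB2HSV).astype(int); H,S,V=[hsv[...,i] for i in range(3)]
    def pts(m,z,lo,hi):
        v,u=np.nonzero(m)
        if len(u)==0: return np.zeros((0,3))
        G=tog(onz(cc,np.c_[u,v],z)); k=(G[:,0]>lo)&(G[:,0]<hi)&(G[:,1]>-.01)&(G[:,1]<.11); return G[k]
    r=pts(((H<8)|(H>172))&(S>90),pz,-.062,-.031); g=pts((H>45)&(H<75)&(S>110),.034,-.064,-.03)
    print(n,'red',len(r),r.mean(0).round(4),'green',len(g),g.mean(0).round(4),'x rng',r[:,0].min().round(3),r[:,0].max().round(3),'DIFF band-ptr mm',((g.mean(0)-r.mean(0))[1]*1e3).round(2))
    return im
E
python3 - <<'E'
from meas import *
meas('wrist','w2'); meas('top','t2'); meas('scene','s2')
E
```

```text
wrist red 26 [-0.0399  0.0431  0.036 ] green 114 [-0.0466  0.0752  0.034 ] x rng -0.049 -0.032 DIFF band-ptr mm 32.1meas.py:11: RuntimeWarning: Mean of empty slice.
  print(n,'red',len(r),r.mean(0).round(4),'green',len(g),g.mean(0).round(4),'x rng',r[:,0].min().round(3),r[:,0].max().round(3),'DIFF band-ptr mm',((g.mean(0)-r.mean(0))[1]*1e3).round(2))
  ret = um.true_divide(
Traceback (most recent call last):
  File "meas.py", line 11, in meas
    print(n,'red',len(r),r.mean(0).round(4),'green',len(g),g.mean(0).round(4),'x rng',r[:,0].min().round(3),r[:,0].max().round(3),'DIFF band-ptr mm',((g.mean(0)-r.mean(0))[1]*1e3).round(2))
                                                                                      ~~~~~~~~~~^^
ValueError: zero-size array to reduction operation minimum which has no identity
```

Request:
carry_out(
  motion=[
    {"grip":0.0,"x":0.03,"y":-0.013,"z":-0.002,"wx":0.0,"wy":0.0,"wz":0.0},
    {"grip":0.0,"x":0.035,"y":0.0,"z":0.0,"wx":0.0,"wy":0.0,"wz":0.0},
    {"grip":0.0,"x":0.035,"y":0.0,"z":0.0,"wx":0.0,"wy":0.0,"wz":0.0},
    {"grip":0.0,"x":0.025,"y":0.0,"z":0.0,"wx":0.0,"wy":0.0,"wz":0.0},
    {"grip":0.0,"x":0.0,"y":0.0,"z":0.0,"wx":0.0,"wy":0.0,"wz":0.0},
  ],
)

```text
t: 2.47
position: [0.5143, -0.0614, 0.1024]
orientation: [0.095, 0.703, -0.095, 0.698]
force: [-1.8, 0.5, -1.0]
width: -0.0
```

Run:
```python
from st import *
st(); snap('scene','s3')
im=cv2.imread('pics/s3.png'); cv2.imwrite('pics/s3c.png',cv2.resize(im[130:280,220:420],None,fx=4,fy=4,interpolation=cv2.INTER_CUBIC))
```

```text
t 2.47 g [[-0.0067 -0.0803  0.1024]] F [-1.8  0.5 -1. ] Fg [-1.9  0. ]
gy in tool [-0.001  1.    -0.001] gx [-0.007  0.001  1.   ] down [-0.007  0.001 -1.   ]
q [-0.18  0.48  2.01  0.    0.66 -1.48]
```

View pics/s3c.png

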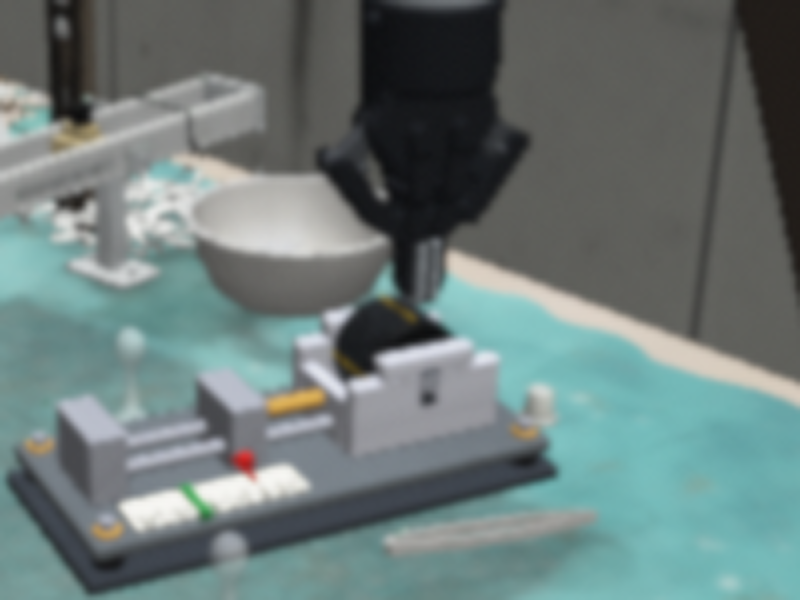

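The shot shows the fingertips just above the wheel, slightly to its −y side, with a clear gap. Next I correct the lateral offset and press down.

Request:
carry_out(
  motion=[
    {"grip":0.0,"x":0.0,"y":-0.005,"z":0.007,"wx":0.0,"wy":0.0,"wz":0.0},
    {"grip":0.0,"x":0.003,"y":0.0,"z":0.0,"wx":0.0,"wy":0.0,"wz":0.0},
    {"grip":0.0,"x":0.004,"y":0.0,"z":0.0,"wx":0.0,"wy":0.0,"wz":0.0},
    {"grip":0.0,"x":0.004,"y":0.0,"z":0.0,"wx":0.0,"wy":0.0,"wz":0.0},
    {"grip":0.0,"x":0.0,"y":0.0,"z":0.0,"wx":0.0,"wy":0.0,"wz":0.0},
  ],
)

```text
t: 2.93
position: [0.5228, -0.0697, 0.0953]
orientation: [0.094, 0.701, -0.094, 0.701]
force: [-0.7, -0.4, -1.1]
width: 0.0002
```

Run:
```python
from st import *
st()
```

```text
t 2.93 g [[ 0.0038 -0.086   0.0953]] F [-0.7 -0.4 -1.1] Fg [-0.6 -0.6]
gy in tool [ 0.  1. -0.] gx [0. 0. 1.] down [ 0. -0. -1.]
q [-0.19  0.5   2.   -0.    0.64 -1.49]
```

Request:
carry_out(
  motion=[
    {"grip":0.0,"x":0.002,"y":0.0,"z":-0.003,"wx":0.0,"wy":0.0,"wz":0.0},
    {"grip":0.0,"x":0.002,"y":0.0,"z":0.0,"wx":0.0,"wy":0.0,"wz":0.0},
    {"grip":0.0,"x":0.0,"y":0.0,"z":0.0,"wx":0.0,"wy":0.0,"wz":0.0},
  ],
)

```text
t: 3.18
position: [0.5205, -0.069, 0.0915]
orientation: [0.094, 0.7, -0.094, 0.701]
force: [1.8, -2.2, 5.3]
width: 0.0001
```

Run:
```python
from st import *
st()
```

```text
t 3.18 g [[ 0.0013 -0.086   0.0915]] F [ 1.8 -2.2  5.3] Fg [ 2.3 -1.6]
gy in tool [ 0.  1. -0.] gx [0.001 0.    1.   ] down [ 0.001 -0.    -1.   ]
q [-0.19  0.5   2.01 -0.    0.63 -1.49]
```

Contact at 5.3 N. First stroke.

Request:
carry_out(
  motion=[
    {"grip":0.0,"x":0.0,"y":0.006,"z":0.0,"wx":0.0,"wy":0.0,"wz":0.0},
    {"grip":0.0,"x":0.0,"y":0.008,"z":0.0,"wx":0.0,"wy":0.0,"wz":0.0},
    {"grip":0.0,"x":0.0,"y":0.008,"z":0.0,"wx":0.0,"wy":0.0,"wz":0.0},
    {"grip":0.0,"x":0.0,"y":0.006,"z":0.0,"wx":0.0,"wy":0.0,"wz":0.0},
    {"grip":0.0,"x":0.0,"y":0.0,"z":0.0,"wx":0.0,"wy":0.0,"wz":0.0},
  ],
)

```text
t: 3.6
position: [0.5282, -0.041, 0.0917]
orientation: [0.094, 0.7, -0.094, 0.701]
force: [2.3, 1.2, 5.1]
width: 0.0003
```

Run:
```python
from meas import *
st(); im=meas('wrist','w4'); snap('scene','s4')
im=cv2.imread('pics/s4.png'); cv2.imwrite('pics/s4c.png',cv2.resize(im[130:280,220:420],None,fx=4,fy=4,interpolation=cv2.INTER_CUBIC))
```

```text
t 3.6 g [[ 0.0014 -0.057   0.0917]] F [2.3 1.2 5.1] Fg [1.9 1.8]
gy in tool [0. 1. 0.] gx [ 0.001 -0.     1.   ] down [ 0.001  0.    -1.   ]
q [-0.13  0.51  2.    0.    0.64 -1.44]
wrist red 115 [-0.0391  0.0494  0.036 ] green 363 [-0.0468  0.073   0.034 ] x rng -0.049 -0.031 DIFF band-ptr mm 23.61
```

View pics/s4c.png

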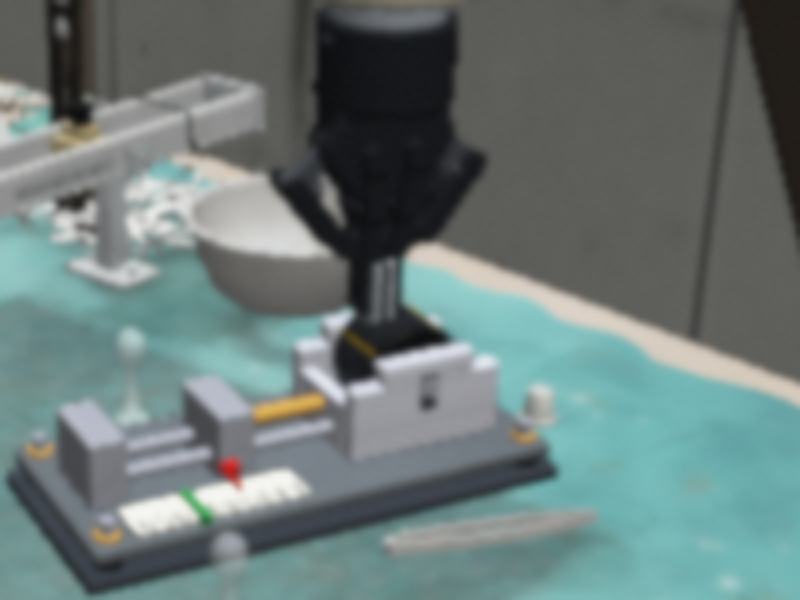

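View pics/w4.png

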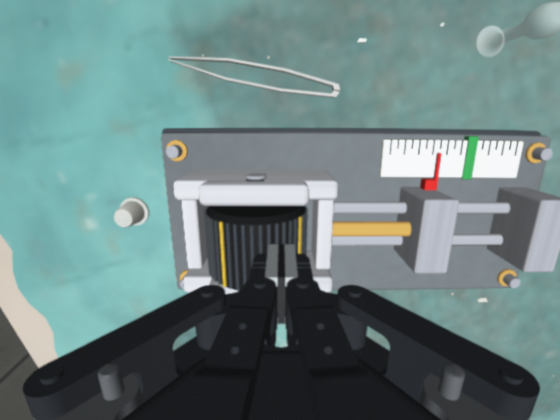

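The stroke works: wrist view pointer at (438,160), band at (472,155), remaining distance 23.6 mm (was 32.1); tip on the wheel, nothing else touched. Lift, return, press, stroke again.

Request:
carry_out(
  motion=[
    {"grip":0.0,"x":-0.014,"y":0.0,"z":-0.001,"wx":0.0,"wy":0.0,"wz":0.0},
    {"grip":0.0,"x":0.0,"y":-0.016,"z":0.0,"wx":0.0,"wy":0.0,"wz":0.0},
    {"grip":0.0,"x":0.0,"y":-0.014,"z":0.0,"wx":0.0,"wy":0.0,"wz":0.0},
    {"grip":0.0,"x":0.007,"y":0.0,"z":0.0,"wx":0.0,"wy":0.0,"wz":0.0},
    {"grip":0.0,"x":0.007,"y":0.0,"z":0.0,"wx":0.0,"wy":0.0,"wz":0.0},
  ],
)

```text
t: 4.12
position: [0.5185, -0.0709, 0.0911]
orientation: [0.095, 0.701, -0.095, 0.701]
force: [-0.3, -3.0, 6.0]
width: -0.0002
```

Request:
carry_out(
  motion=[
    {"grip":0.0,"x":0.0,"y":0.0,"z":0.0,"wx":0.0,"wy":0.0,"wz":0.0},
    {"grip":0.0,"x":0.0,"y":0.0,"z":0.0,"wx":0.0,"wy":0.0,"wz":0.0},
  ],
)

```text
t: 4.28
position: [0.5185, -0.0702, 0.0908]
orientation: [0.094, 0.701, -0.094, 0.701]
force: [-0.4, -2.5, 6.2]
width: 0.0001
```

Run:
```python
from meas import *
st(); im=meas('wrist','w5')
```

```text
t 4.28 g [[-0.0003 -0.0877  0.0908]] F [-0.4 -2.5  6.2] Fg [ 0.3 -2.5]
gy in tool [-0.  1.  0.] gx [-0.001 -0.     1.   ] down [-0.001  0.    -1.   ]
q [-0.19  0.5   2.01 -0.    0.63 -1.5 ]
wrist red 137 [-0.0385  0.0485  0.036 ] green 358 [-0.0468  0.0721  0.034 ] x rng -0.049 -0.031 DIFF band-ptr mm 23.54
```

Request:
carry_out(
  motion=[
    {"grip":0.0,"x":0.0,"y":0.007,"z":0.0,"wx":0.0,"wy":0.0,"wz":0.0},
    {"grip":0.0,"x":0.0,"y":0.009,"z":0.0,"wx":0.0,"wy":0.0,"wz":0.0},
    {"grip":0.0,"x":0.0,"y":0.009,"z":0.0,"wx":0.0,"wy":0.0,"wz":0.0},
    {"grip":0.0,"x":0.0,"y":0.007,"z":0.0,"wx":0.0,"wy":0.0,"wz":0.0},
    {"grip":0.0,"x":0.0,"y":0.0,"z":0.0,"wx":0.0,"wy":0.0,"wz":0.0},
  ],
)

```text
t: 4.75
position: [0.5274, -0.0379, 0.0912]
orientation: [0.094, 0.701, -0.094, 0.701]
force: [1.4, 2.7, 4.6]
width: -0.0003
```

Request:
carry_out(
  motion=[
    {"grip":0.0,"x":-0.014,"y":0.0,"z":0.0,"wx":0.0,"wy":0.0,"wz":0.0},
    {"grip":0.0,"x":0.0,"y":-0.017,"z":0.0,"wx":0.0,"wy":0.0,"wz":0.0},
    {"grip":0.0,"x":0.0,"y":-0.015,"z":0.0,"wx":0.0,"wy":0.0,"wz":0.0},
    {"grip":0.0,"x":0.007,"y":0.0,"z":0.0,"wx":0.0,"wy":0.0,"wz":0.0},
    {"grip":0.0,"x":0.007,"y":0.0,"z":0.0,"wx":0.0,"wy":0.0,"wz":0.0},
  ],
)

```text
t: 5.17
position: [0.5185, -0.0708, 0.0909]
orientation: [0.095, 0.701, -0.095, 0.701]
force: [-0.1, -3.9, 6.8]
width: -0.0
```

Request:
carry_out(
  motion=[
    {"grip":0.0,"x":0.0,"y":0.0,"z":0.0,"wx":0.0,"wy":0.0,"wz":0.0},
    {"grip":0.0,"x":0.0,"y":0.0,"z":0.0,"wx":0.0,"wy":0.0,"wz":0.0},
  ],
)

```text
t: 5.33
position: [0.5185, -0.0701, 0.0907]
orientation: [0.094, 0.701, -0.094, 0.701]
force: [-0.4, -3.5, 5.4]
width: 0.0001
```

Run:
```python
from meas import *
st(); im=meas('wrist','w6')
```

```text
t 5.33 g [[-0.0003 -0.0876  0.0907]] F [-0.4 -3.5  5.4] Fg [ 0.5 -3.5]
gy in tool [-0.  1.  0.] gx [-0.001 -0.     1.   ] down [-0.001  0.    -1.   ]
q [-0.19  0.5   2.01 -0.    0.63 -1.5 ]
wrist red 139 [-0.0385  0.0579  0.036 ] green 360 [-0.0469  0.072   0.034 ] x rng -0.049 -0.031 DIFF band-ptr mm 14.11
```

9.4 mm per 32 mm stroke, 14.1 mm left. One more full stroke, then a shorter one.

Request:
carry_out(
  motion=[
    {"grip":0.0,"x":0.0,"y":0.007,"z":0.0,"wx":0.0,"wy":0.0,"wz":0.0},
    {"grip":0.0,"x":0.0,"y":0.009,"z":0.0,"wx":0.0,"wy":0.0,"wz":0.0},
    {"grip":0.0,"x":0.0,"y":0.009,"z":0.0,"wx":0.0,"wy":0.0,"wz":0.0},
    {"grip":0.0,"x":0.0,"y":0.007,"z":0.0,"wx":0.0,"wy":0.0,"wz":0.0},
    {"grip":0.0,"x":0.0,"y":0.0,"z":0.0,"wx":0.0,"wy":0.0,"wz":0.0},
  ],
)

```text
t: 5.8
position: [0.5274, -0.0379, 0.0912]
orientation: [0.094, 0.701, -0.094, 0.701]
force: [0.7, 3.3, 4.2]
width: -0.0001
```

Request:
carry_out(
  motion=[
    {"grip":0.0,"x":-0.014,"y":0.0,"z":0.0,"wx":0.0,"wy":0.0,"wz":0.0},
    {"grip":0.0,"x":0.0,"y":-0.014,"z":0.0,"wx":0.0,"wy":0.0,"wz":0.0},
    {"grip":0.0,"x":0.0,"y":-0.01,"z":0.0,"wx":0.0,"wy":0.0,"wz":0.0},
    {"grip":0.0,"x":0.007,"y":0.0,"z":0.0,"wx":0.0,"wy":0.0,"wz":0.0},
    {"grip":0.0,"x":0.007,"y":0.0,"z":0.0,"wx":0.0,"wy":0.0,"wz":0.0},
  ],
)

```text
t: 6.22
position: [0.5207, -0.0632, 0.0908]
orientation: [0.095, 0.701, -0.095, 0.701]
force: [0.6, -2.5, 8.1]
width: 0.0
```

Request:
carry_out(
  motion=[
    {"grip":0.0,"x":0.0,"y":0.0,"z":0.0,"wx":0.0,"wy":0.0,"wz":0.0},
    {"grip":0.0,"x":0.0,"y":0.0,"z":0.0,"wx":0.0,"wy":0.0,"wz":0.0},
  ],
)

```text
t: 6.38
position: [0.5206, -0.0628, 0.0904]
orientation: [0.095, 0.701, -0.095, 0.701]
force: [0.0, -1.6, 6.9]
width: 0.0001
```

Run:
```python
from meas import *
st(); im=meas('wrist','w7')
```

```text
t 6.38 g [[-0.0002 -0.08    0.0904]] F [ 0.  -1.6  6.9] Fg [ 0.4 -1.5]
gy in tool [-0.  1. -0.] gx [-0.001  0.     1.   ] down [-0.001  0.    -1.   ]
q [-0.18  0.5   2.01 -0.    0.63 -1.48]
wrist red 136 [-0.0386  0.0658  0.036 ] green 257 [-0.0495  0.0713  0.034 ] x rng -0.049 -0.031 DIFF band-ptr mm 5.42
```

View pics/w7.png

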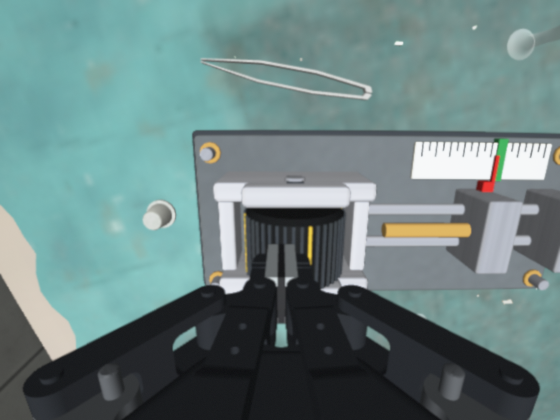

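Now the pointer (495,168) is just short of the band (502,158); about 5.5–6 mm remains (the green centroid is biased by occlusion). An 18 mm stroke, then lift clear and measure properly.

Request:
carry_out(
  motion=[
    {"grip":0.0,"x":0.0,"y":0.006,"z":0.0,"wx":0.0,"wy":0.0,"wz":0.0},
    {"grip":0.0,"x":0.0,"y":0.006,"z":0.0,"wx":0.0,"wy":0.0,"wz":0.0},
    {"grip":0.0,"x":0.0,"y":0.006,"z":0.0,"wx":0.0,"wy":0.0,"wz":0.0},
    {"grip":0.0,"x":0.0,"y":0.0,"z":0.0,"wx":0.0,"wy":0.0,"wz":0.0},
  ],
)

```text
t: 6.77
position: [0.5257, -0.0444, 0.0906]
orientation: [0.094, 0.701, -0.094, 0.701]
force: [1.9, 1.5, 6.6]
width: 0.0
```

Request:
carry_out(
  motion=[
    {"grip":0.0,"x":-0.02,"y":0.0,"z":0.0,"wx":0.0,"wy":0.0,"wz":0.0},
    {"grip":0.0,"x":-0.035,"y":0.0,"z":0.0,"wx":0.0,"wy":0.0,"wz":0.0},
    {"grip":0.0,"x":-0.035,"y":0.0,"z":0.0,"wx":0.0,"wy":0.0,"wz":0.0},
    {"grip":0.0,"x":-0.01,"y":0.035,"z":0.0,"wx":0.0,"wy":0.0,"wz":0.0},
    {"grip":0.0,"x":0.0,"y":0.035,"z":0.0,"wx":0.0,"wy":0.0,"wz":0.0},
  ],
)

```text
t: 7.18
position: [0.5455, 0.022, 0.1936]
orientation: [0.096, 0.699, -0.095, 0.702]
force: [0.9, 0.0, 0.1]
width: -0.0001
```

Request:
carry_out(
  motion=[
    {"grip":0.0,"x":0.0,"y":0.035,"z":0.0,"wx":0.0,"wy":0.0,"wz":0.0},
    {"grip":0.0,"x":0.0,"y":0.02,"z":0.0,"wx":0.0,"wy":0.0,"wz":0.0},
    {"grip":0.0,"x":0.0,"y":0.0,"z":0.0,"wx":0.0,"wy":0.0,"wz":0.0},
    {"grip":0.0,"x":0.0,"y":0.0,"z":0.0,"wx":0.0,"wy":0.0,"wz":0.0},
  ],
)

```text
t: 7.52
position: [0.558, 0.0764, 0.1901]
orientation: [0.094, 0.701, -0.094, 0.7]
force: [-0.8, 0.6, 0.2]
width: 0.0004
```

Run:
```python
from meas import *
st(); im=meas('wrist','w8'); snap('scene','s8')
c=vision.calibration('wrist'); print(proj(c,tow([[-.045,.072,.034]])), -np.array(c['R']).T@c['t'], tog(-np.array(c['R']).T@c['t']))
u,v=proj(c,tow([[-.045,.072,.034]]))[0].astype(int)
cv2.imwrite('pics/w8c.png',cv2.resize(im[max(v-40,0):v+40,max(u-55,0):u+55,::-1],None,fx=7,fy=7,interpolation=cv2.INTER_CUBIC))
```

```text
t 7.52 g [[-0.0009  0.0641  0.1901]] F [-0.8  0.6  0.2] Fg [-1.   0.4]
gy in tool [-0.001  1.     0.002] gx [-0.002 -0.002  1.   ] down [-0.002 -0.    -1.   ]
q [ 0.08  0.41  1.84  0.    0.9  -1.22]
wrist red 20 [-0.0393  0.0743  0.036 ] green 74 [-0.0519  0.0759  0.034 ] x rng -0.048 -0.032 DIFF band-ptr mm 1.6
[[290.02199646 149.0589177 ]] [0.49066967 0.09377569 0.3335337 ] [[-0.07048534  0.06307272  0.3335337 ]]
```

View pics/w8c.png

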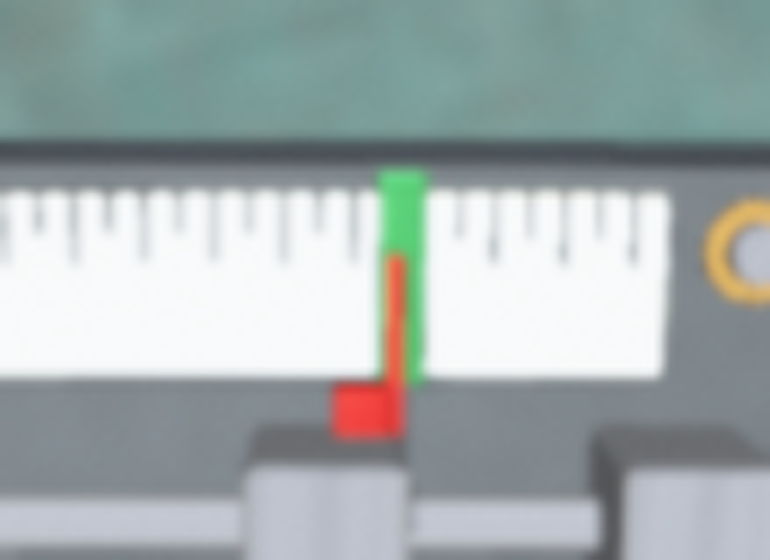

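Seen from almost straight above, the pointer bar (x≈397 in the crop) lies inside the green band (380–424, middle 402), about 0.8 mm short. That's well inside 3 mm. Moving the hand away and cross-checking with the fixed cameras.

Request:
carry_out(
  motion=[
    {"grip":0.0,"x":-0.02,"y":0.0,"z":0.0,"wx":0.0,"wy":0.0,"wz":0.0},
    {"grip":0.0,"x":-0.01,"y":0.027,"z":-0.02,"wx":0.0,"wy":0.0,"wz":0.0},
    {"grip":0.0,"x":0.0,"y":0.027,"z":-0.02,"wx":0.0,"wy":0.0,"wz":0.0},
    {"grip":0.0,"x":0.0,"y":0.027,"z":-0.02,"wx":0.0,"wy":0.0,"wz":0.0},
    {"grip":0.0,"x":0.0,"y":0.027,"z":-0.02,"wx":0.0,"wy":0.0,"wz":0.0},
  ],
)

```text
t: 8.03
position: [0.5093, 0.2002, 0.2212]
orientation: [0.095, 0.701, -0.095, 0.701]
force: [1.3, 0.6, -0.1]
width: 0.0001
```

Request:
carry_out(
  motion=[
    {"grip":0.0,"x":0.0,"y":0.027,"z":-0.02,"wx":0.0,"wy":0.0,"wz":0.0},
    {"grip":0.0,"x":0.0,"y":0.027,"z":-0.02,"wx":0.0,"wy":0.0,"wz":0.0},
    {"grip":0.0,"x":0.0,"y":0.0,"z":0.0,"wx":0.0,"wy":0.0,"wz":0.0},
    {"grip":0.0,"x":0.0,"y":0.0,"z":0.0,"wx":0.0,"wy":0.0,"wz":0.0},
    {"grip":0.0,"x":0.0,"y":0.0,"z":0.0,"wx":0.0,"wy":0.0,"wz":0.0},
  ],
)

```text
t: 8.45
position: [0.4857, 0.2621, 0.221]
orientation: [0.094, 0.701, -0.095, 0.701]
force: [0.5, 0.2, 0.9]
width: 0.0002
```

Run:
```python
from meas import *
s=st(); print(s['position'],s['dq'].round(3)); im=snap('top','t9'); 
a=cv2.resize(im[165:290,215:395,::-1],None,fx=4.4,fy=4.4,interpolation=cv2.INTER_CUBIC)
cv2.imwrite('pics/t9c.png',a)
meas('top','t10')
```

```text
t 8.45 g [[-0.1198  0.2241  0.221 ]] F [0.5 0.2 0.9] Fg [0.5 0.3]
gy in tool [-0.001  1.    -0.   ] gx [-0.  0.  1.] down [-0.    -0.001 -1.   ]
q [ 0.44  0.36  1.83 -0.    0.95 -0.86]
[0.48568522 0.26211645 0.22102213] [-0.019 -0.002 -0.     0.001  0.001  0.   ]
top red 1 [-0.0313  0.0728  0.036 ] green 9 [-0.0567  0.0768  0.034 ] x rng -0.031 -0.031 DIFF band-ptr mm 3.99
```

View pics/t9c.png

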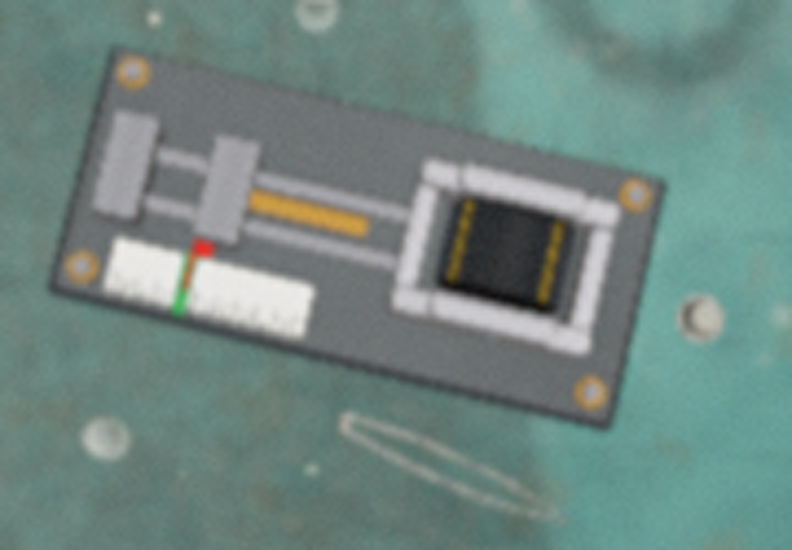

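Run:
```python
import cv2,numpy as np
im=cv2.imread('pics/w8.png').astype(int); B,G,R=[im[...,i] for i in range(3)]
sub=lambda w:(w*np.arange(270,310)).sum()/w.sum()
for v in range(125,172):
    b,g,r=B[v,270:310],G[v,270:310],R[v,270:310]
    wg=np.clip(g-np.maximum(r,b)-40,0,None); wr=np.clip(r-g-40,0,None)
    print(v,'green',(np.nonzero(wg)[0]+270).tolist()[:1],(np.nonzero(wg)[0]+270).tolist()[-1:],'%.2f'%sub(wg) if wg.sum() else '','red','%.2f'%sub(wr) if wr.sum() else '')
```

```text
125 green [] []  red 
126 green [] []  red 
127 green [] []  red 
128 green [] []  red 
129 green [] []  red 
130 green [] []  red 
131 green [] []  red 
132 green [] []  red 
133 green [290] [294] 291.89 red 
134 green [289] [295] 292.02 red 
135 green [289] [295] 292.04 red 
136 green [289] [295] 292.09 red 
137 green [289] [295] 292.17 red 
138 green [290] [295] 292.17 red 
139 green [290] [295] 292.17 red 
140 green [290] [295] 292.16 red 
141 green [290] [295] 292.19 red 
142 green [290] [295] 292.19 red 
143 green [289] [295] 292.14 red 
144 green [289] [295] 292.19 red 
145 green [289] [295] 293.52 red 
146 green [293] [295] 293.84 red 291.09
147 green [293] [294] 293.87 red 291.09
148 green [293] [294] 293.80 red 291.09
149 green [293] [294] 293.76 red 291.07
150 green [293] [294] 293.73 red 291.06
151 green [293] [294] 293.71 red 291.06
152 green [293] [294] 293.72 red 291.06
153 green [293] [294] 293.71 red 291.05
154 green [293] [294] 293.67 red 290.98
155 green [293] [294] 293.63 red 290.89
156 green [293] [294] 293.62 red 290.83
157 green [293] [294] 293.62 red 290.80
158 green [293] [294] 293.62 red 290.81
159 green [293] [294] 293.62 red 290.81
160 green [293] [294] 293.59 red 290.81
161 green [293] [294] 293.58 red 290.80
162 green [293] [294] 293.65 red 290.76
163 green [294] [294] 294.00 red 290.07
164 green [] []  red 287.44
165 green [] []  red 287.18
166 green [] []  red 287.14
167 green [] []  red 287.11
168 green [] []  red 287.11
169 green [] []  red 287.06
170 green [] []  red 286.99
171 green [] []  red 286.81
```

```bash
python3 -c "
from plant import robot
print(robot.read_state()['force']); print(robot.sign_off())"
```

```text
[ 0.12012184  0.46636889 -0.73480369]
the job is handed in; nothing more can be done
None
```

The gauge is set and the job is handed in. The red pointer stands inside the green band, about 1.1 mm short of its middle, and the limit is 3 mm. I rolled the wheel with the shut fingertips in four strokes of about 30, 32, 32 and 18 mm, pressing with roughly 5–7 N. The pointer-to-band distance went from 32.1 mm to 23.6, 14.1, about 5.5–6 and finally about 1.1 mm. The hand was then lifted off and moved well away.

**Pointer:** the last wrist view, from almost straight above, puts the pointer at column 291.1 and the band's middle at 292.2, at about 0.9 px per mm. I left that offset rather than make another stroke.

**Surroundings:** in the last top view the inserts, stopper and tweezers stand where they were. I did not re-check the cotton and bowl, which were outside that crop, but the hand never went near them. The arm was still and the force reading was near zero. The run took about 8.5 s of the 51 s allowed.

**Checks that failed or disagreed:**
- The automatic colour reading in the last top view gave 4.0 mm. It rested on a single red pixel of the pointer's flag and on a mostly covered band, so I discarded it. By eye the same picture shows the pointer inside the band.
- The automatic wrist reading at the end gave 1.6 mm. The pointer covers part of the green there, which biases that figure, so I used the row-by-row reading of 1.1 mm instead.

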